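Clamp a brooch in the stall's hand press with two counted turns

ROBOT

A 6-joint arm with a two-finger parallel gripper is mounted at the origin on the work surface. World frame = base frame: x ahead of the robot, y to its left, z up, the work surface at z = 0. Lengths are in m, angles in degrees, forces in N, time in s.
With the tool pointing down it reaches from about 0.4 to 0.825 m from the base axis. Payload 7 kg.
Tool frame: the origin (TCP) lies midway between the tips of the shut fingers; the grasp point (between the pads) lies 19 mm behind it; z points along the fingers, y is the direction in which the jaws open and shut (so a half turn about z gives the same grasp; the last joint's range is limited). The gripper opens to 88 mm and grips with 3 to 60 N. Pads are 19 mm wide; open, the fingers measure 130 mm over their backs; the gripper's body (78 mm by 193 mm) begins 47 mm behind the grasp point.
Start: joints at [87.783, 20.546, 0.682, 0, -70.136, -16.507], TCP at [0.217, 0.639, 0.227] pointing down, gripper open.
Joint ranges: [-176.03, 176.03], [-82.01, 121.73], [-58.28, 71.71], [-173.87, 95.51], [-174.79, -0.11], [-173.66, 173.66]. Speed limits (degrees/s): [136.94, 136.94, 172.46, 180, 180, 180].

INTERFACE

Orientations are given as [roll, pitch, yaw] about the fixed x, y, z axes, in that order (R = Rz(yaw) Ry(pitch) Rx(roll)).
In Python, from plant import get_state, capture, close_job gives the robot as it stands.
- The arm moves only by the tool apply_moves, never from a script. Its argument "commands" is a list of rows, each an object with "grip": the opening, from 0 (shut) to 1 (fully open); "dp": the shift along the tool's x, y, z in mm, a list of three; "yaw": the turn about the tool's z in rad. A call has 1 to 12 rows; each row is the pose to reach, as a shift and turn from the pose commanded when the call began, along the tool's axes at that moment; what a row does not reach only later rows make up. A row lasts 1/8 s, in which the tool goes at most 62.5 mm and 10.7 degrees, less where a joint would pass 70% of its speed; a pose out of reach is approached as far as the arm can. A call with a gripper value outside its range is refused whole. The fingers move at their own pace and stop on an object; "newtons" is the grip in N (left out, the last holds). Time passes only in rows, so rows that repeat a pose let the fingers close. It gives the time, the measured TCP pose, the force and the opening at its end, in the units of the state.
- get_state(): the state, without advancing time (a new reading comes with each control period).
- capture(name): name is "side" or "top"; returns a dict with "color" (480x640x3 uint8, red, green, blue), "camera_matrix" (3x3 intrinsics, pixels), "xyz" and "rotation" of the camera in the world. Camera axes: x right, y up, looking along -z (the intrinsics and any distortion apply to the point x, -y, -z); pixel columns grow to the right and rows downward; lengths in m; the calibration is good to about 2 mm. A picture is of the moment at which its call begins. There is no depth.
- close_job(): hands the job in, once; it reports no verdict.
The state is a dict: "time_s": time; "joints": joint angles; "qd": joint speeds; "joint_torque": joint torques, N m; "tcp_pos": TCP position; "eef_rot": TCP orientation; "contact_force": force on the tool from outside, world axes, zero at the start; "moment": the same for the moment, N m; "gripper_width": finger opening in m.
Only numpy, scipy, OpenCV 4.12 (cv2) and the standard library are available. Lean on these libraries where they do the work, as an engineer would, in place of code of your own. Each camera call takes 0.05 s, during which the arm holds its last target.

TASK

A freshly glued brooch lies in the little hand press on the craft stall. Draw the red stop pin out of the press and put it in the yellow dish, then wind the crank clockwise as seen from above: it swings loosely at first, and from the moment you feel the screw take hold give it exactly two full turns, no more and no fewer, and let go of the crank. Turn it gently without forcing or yanking the crank, and leave the wooden box, the pen tin and the finished brooches where they stand.

Things in the scene. Friction and masses are not known exactly. Their poses are not given: they have to be found in the camera images.
- press: hand screw press, fixed to the table: wooden base 170 x 200 x 30 mm, two steel columns, green crosshead 52 (x) x 200 (y) mm with its top 152 mm above the table. Origin: centre of the base's underside, on the crank's vertical axis; z up; the crosshead runs along y.
- axis_top (a point): point on the crank's vertical axis at the crosshead's top face (152 mm up). The crank: flat steel arm, top face 170 mm above the table, reaching 80 mm out from the axis, upright knob near its end, round hub of 26 mm to 173 mm up. Clockwise from above winds the plate down. The screw stays where it is left; winding back at first only gives the free play back.
- knob_mid (a point): centre of the crank's upright wooden knob, 25 mm diameter, 43 mm tall (174 to 217 mm up); spins freely, so the hand need not turn. Circle of 60 mm radius; it is sprung along the arm, 1.5 N per mm, and is strained beyond 12 mm in or out. The crank starts with 0.19 to 0.64 turn of unseen free play clockwise, about 1 N at the knob; then the screw takes hold: about 10 N steadily.
- plate_mid (a point): centre of the press's aluminium pressing plate, 95 x 115 x 12 mm, 72 mm above the table at the start. It goes down only 1.5 mm for each turn of the screw, and does not move during the free play; no dial or stop shows the count.
- pin_mid (a point): middle of the red stop pin, 62 mm long (10 mm shank; round head 20 mm diameter, 14 mm tall, at the top; z towards the head). It stands 20 mm deep in a loose 11.5 mm hole in the crosshead, 45 mm from the crank's axis, and blocks the crank arm while it is in. Head 180 to 194 mm above the table. The crank starts at least 45 degrees from it.
- dish_in (a point): centre of the inner floor (4 mm above the table) of the yellow open dish, outside 150 (x) x 140 (y) x 28 mm, walls 4 mm, loose, 0.35 kg. It may be to the left or right of the press.
- woodbox: bystander: open round wooden box, 110 mm in diameter, 45 mm tall; origin at the centre of its underside.
- pencan: bystander: ribbed tin with pens, 77 mm in diameter, 100 mm tall, pens to 180 mm; origin at the centre of its underside.
- brooches: bystander: two finished wooden brooches stacked, 64 mm in diameter, 16 mm tall together; origin at the centre of the underside.
Not all that is in view belongs to the job. Of the things like the part that bears dish_in, leave any that is blue, pink or turquoise; of the rest the larger one is meant.

How it is judged (in metres and radians):
On the way, in this order (a step that is already met when the one before it is completed fails the run):
1. the stop pin is out of the press and lies or stands in the dish, let go (x of pin_mid in the frame of dish_in between -0.075 and 0.075 m and y of pin_mid in the frame of dish_in between -0.07 and 0.07 m and z of pin_mid in the frame of dish_in below 0.036 m and contact force between the fingers and pin below 0.1 N), for 0.2 s.
2. the screw has been wound one turn from where it took hold (z of plate_mid in the frame of press below 0.0705 m), for 0.1 s.
At the end, for the whole second after the job is handed in: The screw stands within 0.15 of a turn of exactly two full turns from where it took hold (pressing plate 3 mm lower than at the start, within 0.225 mm), and the stop pin is in the dish; both let go of (all of step 1 and z of plate_mid in the frame of press between 0.068775 and 0.069225 m); the robot touches nothing.
It fails at once if the screw is wound more than 2.3 turns: the brooch is crushed (z of plate_mid in the frame of press below 0.06855 m).
It fails at once if the screw is wound backwards by more than 0.3 of a turn (z of plate_mid in the frame of press above 0.07245 m).
It fails at once if the crank is forced: its sprung knob is pushed or pulled along the arm by more than 12 mm (18 N) (horizontal distance between knob_mid and axis_top above 0.072 m or horizontal distance between knob_mid and axis_top below 0.048 m).
It fails at once if the wooden box, the pen tin or the finished brooches are moved by more than 20 mm or tipped (distance of any of woodbox, pencan, brooches from where it was at the start of the episode above 0.02 m or angle between any of woodbox, pencan, brooches's own z axis and vertical above 0.3 rad).
It also fails if it takes over 72 s, if anything falls off the work surface, if the arm or the gripper's body presses on something with over 40 N, if the wrist force passes 120 N, or if a joint passes its speed limit or range.

## Working session

There is one attempt and no reset: what is moved stays moved. The work goes in short steps, Python scripts to look and compute and a tool call to move; the robot and the scene stay as the last step left them, time stands still between calls to the robot, and variables do not carry over. Pictures are saved under pics/ and viewed, and the job is handed in when it is done.

Besides the shell and the picture viewer there is one more tool, called in YAML: its name, and indented under it one key for each argument. apply_moves: Moves the arm, as the interface text tells. Its arguments: {"type":"object","properties":{"commands":{"type":"array","items":{"type":"object","properties":{"grip":{"type":"number"},"dp":{"type":"array","items":{"type":"number"}},"yaw":{"type":"number"}}}},"newtons":{"type":"number"}},"required":["commands"]}

```bash
mkdir -p pics; ls
python3 - <<'E'
from plant import get_state, capture
import cv2, json
s=get_state(); print(s)
for n in ("top","side"):
    c=capture(n); cv2.imwrite(f"pics/{n}0.png",c["color"][:,:,::-1])
    print(n,c["camera_matrix"],c["xyz"],c["rotation"],[k for k in c])
E
```

```text
pics
{'time_s': 0.0, 'joints': array([ 8.77838712e+01,  2.05911262e+01,  6.34510515e-01, -1.94816780e-02,
       -7.01380713e+01, -1.65085327e+01]), 'qd': array([ 3.65233489e-02,  1.49652663e-01,  4.80138048e-02, -9.18391338e-02,
        1.93881687e-02,  2.86926058e-05]), 'joint_torque': array([-2.03026202e-04, -5.82722497e+01,  2.93059462e+01,  6.99705586e+00,
        7.01544690e-03, -1.81405326e-04]), 'tcp_pos': array([0.21654285, 0.63879941, 0.2256338 ]), 'eef_rot': array([ 1.79904012e+02, -9.34939416e-03, -1.87312879e+01]), 'contact_force': array([ 0.01919498, -0.19108123,  0.30978885]), 'moment': array([ 0.0369408 ,  0.05933887, -0.00670301]), 'gripper_width': 0.08751461723209084}
top [[516.06824762   0.         315.0585671 ]
 [  0.         516.06824762 231.42770656]
 [  0.           0.           1.        ]] [0.33415677 0.11380331 1.49740792] [  8.60055561   0.32610816 -89.81736771] ['color', 'camera_matrix', 'xyz', 'rotation']
side [[433.06881191   0.         320.38495646]
 [  0.         433.06881191 233.06594275]
 [  0.           0.           1.        ]] [ 0.00086116 -0.49086732  0.61109874] [ 58.64912115  -0.94697106 -41.80780217] ['color', 'camera_matrix', 'xyz', 'rotation']
```

View pics/top0.png

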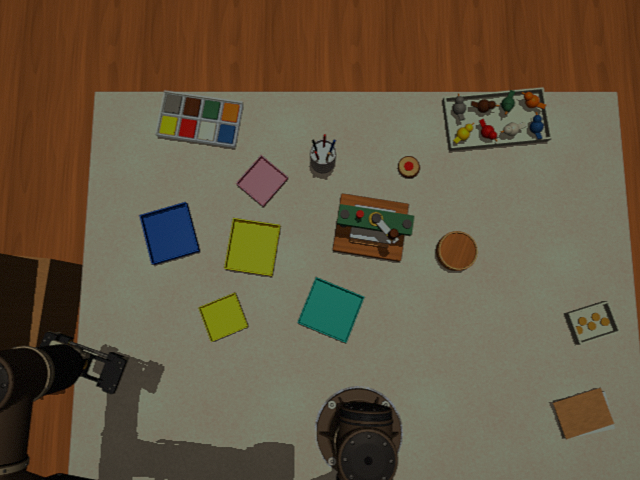

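View pics/side0.png

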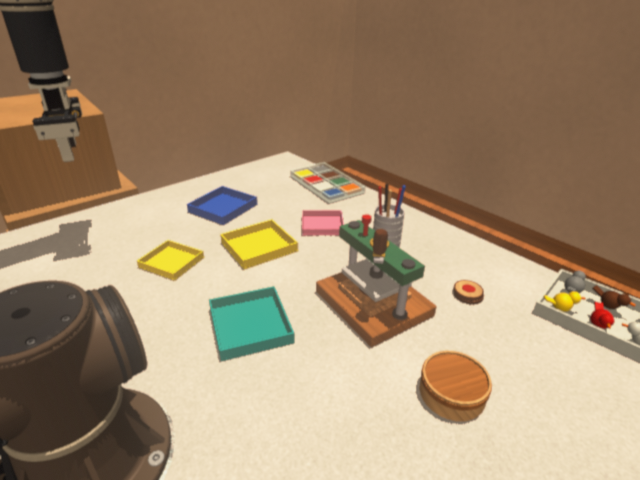

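The top view shows the press near (374,225), with the red pin at (360,214), the hub at (376,219) and the knob at (393,234). The large yellow dish is at (253,248). I'll zoom in next.

```bash
cat > h.py <<'E'
import numpy as np, cv2
from scipy.spatial.transform import Rotation as R
def cam(c):
    return np.array(c["camera_matrix"]),np.array(c["xyz"]),R.from_euler('xyz',c["rotation"],degrees=True).as_matrix()
def ray(c,uv):
    K,t,M=cam(c); d=np.linalg.inv(K)@np.array([uv[0],uv[1],1.]); d=M@np.array([d[0],-d[1],-d[2]]); return t,d/np.linalg.norm(d)
def plane(c,uv,z):
    t,d=ray(c,uv); return t+d*(z-t[2])/d[2]
def proj(c,p):
    K,t,M=cam(c); q=M.T@(np.array(p)-t); q=K@np.array([q[0],-q[1],-q[2]]); return q[:2]/q[2]
def tri(c1,u1,c2,u2):
    (a,d),(b,e)=ray(c1,u1),ray(c2,u2)
    A=np.stack([d,-e],1); s=np.linalg.lstsq(A,b-a,rcond=None)[0]
    p,q=a+d*s[0],b+e*s[1]; return (p+q)/2,np.linalg.norm(p-q)
E
python3 - <<'E'
import pickle,cv2
from plant import capture
from h import *
c={n:capture(n) for n in("top","side")}
pickle.dump(c,open("c0.pkl","wb"))
t=c["top"]["color"][180:270,320:425,::-1]; cv2.imwrite("pics/t1.png",cv2.resize(t,None,fx=7,fy=6.5,interpolation=cv2.INTER_CUBIC) if 0 else cv2.resize(t,None,fx=6,fy=6,interpolation=cv2.INTER_CUBIC))
s=c["side"]["color"][205:345,310:445,::-1]; cv2.imwrite("pics/s1.png",cv2.resize(s,None,fx=4,fy=4,interpolation=cv2.INTER_CUBIC))
# masks
for n in c:
    im=c[n]["color"]; hsv=cv2.cvtColor(im,cv2.COLOR_RGB2HSV)
    for nm,lo,hi in(("yellow",(24,120,80),(36,255,255)),("red",(0,170,70),(5,255,255)),("red2",(174,150,70),(180,255,255)),("green",(50,60,30),(85,255,255))):
        m=cv2.inRange(hsv,lo,hi)
        k,_,st,ce=cv2.connectedComponentsWithStats(m)
        for i in range(1,k):
            if st[i,4]>15: print(n,nm,st[i],ce[i].round(1))
E
```

```text
top yellow [159 116  19  19 272] [167.9 124.8]
top yellow [453 124  20  19 141] [463.2 132.5]
top yellow [ 224  218   57   58 2409] [252.3 247.2]
top yellow [ 198  293   50   49 1435] [223.1 317. ]
top red [179 119  18  19 264] [187.5 127.7]
top red [480 119  17  19 148] [487.7 129.3]
top red [404 162   9   8  57] [408.3 165.6]
top red [356 210   8   7  37] [359.6 213.4]
top green [502  90  14  21 164] [508.8 100.9]
top green [202 100  18  19 269] [210.9 109.2]
top green [337 205  77  30 990] [375.2 218.8]
top green [ 298  277   67   66 2593] [330.6 309.7]
side yellow [296 169  17   8  82] [304.  172.5]
side yellow [272 220  25  24  38] [285.4 232.1]
side yellow [ 221  227   68   34 1180] [256.3 243.1]
side yellow [137 246  62  28 820] [170.  259.5]
side yellow [559 293  14  12 125] [565.4 298.6]
side yellow [571 292  10   8  56] [575.8 295.2]
side yellow [545 296  11   7  39] [550.2 298.9]
side red [306 176  15   5  49] [313.1 178.2]
side red [363 215   7   9  45] [366.2 218.5]
side red [463 285  12   7  60] [468.3 288. ]
side red [591 302  23  26 367] [601.3 315.8]
side green [333 178  15   6  58] [339.5 180.6]
side green [342 221  32  29 285] [359.8 234.4]
side green [385 242  38  33 519] [399.2 259.5]
side green [ 209  287   85   73 4392] [249.7 322.5]
```

View pics/t1.png

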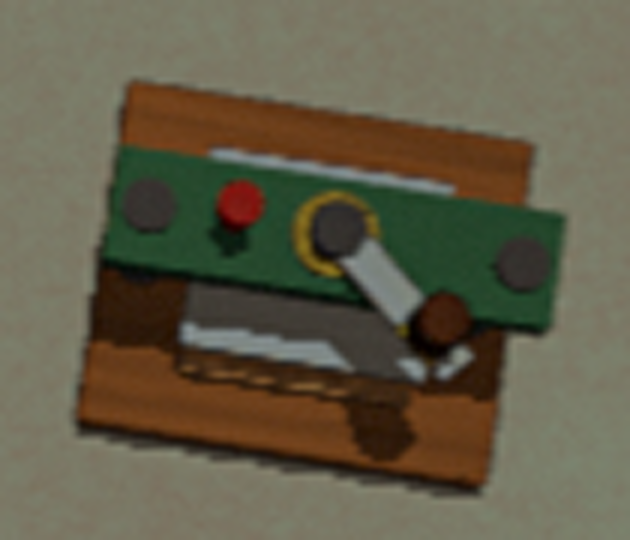

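View pics/s1.png

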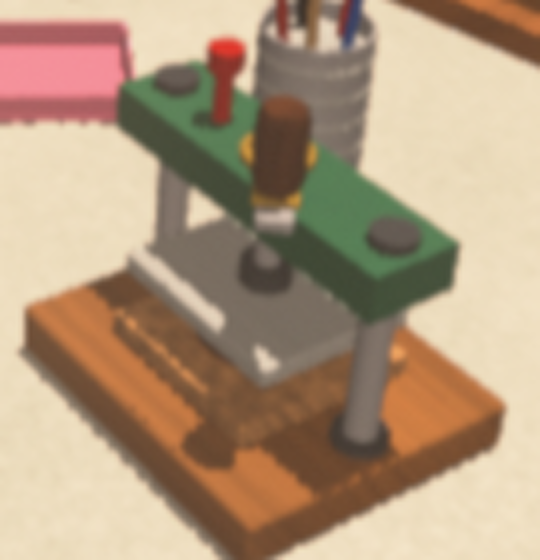

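Run:
```python
import pickle
from h import *
c=pickle.load(open("c0.pkl","rb")); T,S=c["top"],c["side"]
tp=lambda u,v:(320+(u+.5)/6-.5,180+(v+.5)/6-.5)
sp=lambda u,v:(310+(u+.5)/4-.5,205+(v+.5)/4-.5)
P=lambda *a:print(*[np.round(x,4) if not isinstance(x,str) else x for x in a])
hub=plane(T,tp(340,228),.173); P("hub",hub)
ca,cb=plane(T,tp(150,206),.155),plane(T,tp(522,263),.155)
P("caps",ca,cb,"mid",(ca+cb)/2,"yawdir",np.degrees(np.arctan2(*(ca-cb)[1::-1])))
P("caps side", plane(S,sp(178,79),.155),plane(S,sp(394,236),.155),(plane(S,sp(178,79),.155)+plane(S,sp(394,236),.155))/2)
cr=[tp(122,148),tp(566,214),tp(548,330),tp(104,262)]
q=[plane(T,x,.152) for x in cr]; P("crosshead",np.mean(q,0),[np.linalg.norm(q[i]-q[(i+1)%4]) for i in range(4)])
pin=plane(T,tp(240,203),.190); P("pin",pin,"tri",*tri(T,tp(240,204),S,sp(226,56)))
kn=plane(T,tp(444,318),.217); P("knob",kn,"tri",*tri(T,tp(444,318),S,sp(286,106)))
ax=(ca+cb)/2
for n,x in(("hub",hub),("ax",ax)):
  P(n,"pin r",np.linalg.norm((pin-x)[:2]),np.degrees(np.arctan2(*(pin-x)[1::-1])),"knob r",np.linalg.norm((kn-x)[:2]),np.degrees(np.arctan2(*(kn-x)[1::-1])))
hsv=cv2.cvtColor(T["color"],cv2.COLOR_RGB2HSV)
m=cv2.inRange(hsv,(24,100,60),(36,255,255)); m[:,:215]=0;m[:210]=0;m[290:]=0;m[:,300:]=0
ct=max(cv2.findContours(m,0,2)[0],key=cv2.contourArea); r=cv2.minAreaRect(ct); b=cv2.boxPoints(r); print(r)
w=[plane(T,x,.028) for x in b]; P("dish",np.mean(w,0),w,[np.linalg.norm(w[i]-w[(i+1)%4]) for i in range(4)])
for nm,uv,z in(("pencan",(322,160),.1),("brooch",(408,166),.016),("woodbox",(457,250),.045),("turq",(331,310),.028)): P(nm,plane(T,uv,z))
P("base", *[plane(T,tp(*x),.03) for x in((130,80),(533,147),(480,490),(80,430))])
```

```text
hub [ 0.5713 -0.0373  0.173 ]
caps [0.5842 0.0442 0.155 ] [ 0.5591 -0.119   0.155 ] mid [ 0.5716 -0.0374  0.155 ] yawdir 81.2553
caps side [0.5831 0.0426 0.155 ] [ 0.5564 -0.1212  0.155 ] [ 0.5698 -0.0393  0.155 ]
crosshead [ 0.5704 -0.0372  0.152 ] [0.1978 0.0525 0.1969 0.0518]
pin [0.579  0.0074 0.19  ] tri [0.5792 0.0072 0.1856] 0.0006
knob [ 0.5253 -0.0751  0.217 ] tri [ 0.5257 -0.0755  0.2152] 0.0004
hub pin r 0.0453 80.1467 knob r 0.0595 -140.536
ax pin r 0.0454 80.5906 knob r 0.0597 -140.8239
((251.76878356933594, 246.50286865234375), (49.57064437866211, 52.76384353637695), 8.746161460876465)
dish [0.5128 0.3043 0.028 ] [[0.448  0.3843 0.028 ]
 [0.5991 0.3655 0.028 ]
 [0.5773 0.2234 0.028 ]
 [0.4269 0.2442 0.028 ]] [0.1522 0.1438 0.1518 0.1417]
pencan [0.7476 0.1037 0.1   ]
brooch [ 0.7545 -0.1512  0.016 ]
woodbox [ 0.5016 -0.2786  0.045 ]
turq [0.3328 0.0773 0.028 ]
base [0.6695 0.0471 0.03  ] [ 0.6368 -0.1473  0.03  ] [ 0.4707 -0.1182  0.03  ] [0.4989 0.0716 0.03  ]
```

```bash
cat >> h.py <<'E'
def rel(target,s=None,pos=None,rot=None):
    "world target -> dp (mm) in the tool's axes"
    from plant import get_state
    s=s or get_state(); M=R.from_euler('xyz',s["eef_rot"] if rot is None else rot,degrees=True).as_matrix()
    return (M.T@(np.array(target)-(s["tcp_pos"] if pos is None else np.array(pos)))*1000).round(1)
E
python3 -c "
from h import *
print(rel([.579,.0073,.26],pos=[.217,.639,.227],rot=[180,0,-18.73]), np.radians(80))"
```

```text
[545.7 482.  -33. ] 1.3962634015954636
```

apply_moves:
  commands:
    - {"dp":[30,26,-10],"yaw":0.12,"grip":1}
    - {"dp":[75,66,-20],"yaw":0.28,"grip":1}
    - {"dp":[120,106,-33],"yaw":0.45,"grip":1}
    - {"dp":[165,146,-33],"yaw":0.6,"grip":1}
    - {"dp":[210,185,-33],"yaw":0.75,"grip":0.7}
    - {"dp":[255,225,-33],"yaw":0.9,"grip":0.6}
    - {"dp":[300,265,-33],"yaw":1.05,"grip":0.6}
    - {"dp":[345,305,-33],"yaw":1.2,"grip":0.6}
    - {"dp":[390,344,-33],"yaw":1.35,"grip":0.6}
    - {"dp":[435,384,-33],"yaw":1.396,"grip":0.6}
    - {"dp":[480,424,-33],"yaw":1.396,"grip":0.6}
    - {"dp":[520,460,-33],"yaw":1.396,"grip":0.6}

```text
time_s: 1.7
tcp_pos: [0.5622, 0.0346, 0.2596]
eef_rot: [-180.0, 0.0, -98.7]
contact_force: [0.3, 0.4, -0.0]
gripper_width: 0.0525
```

apply_moves:
  commands:
    - {"dp":[0,0,0],"grip":0.6}
    - {"dp":[0,0,0],"grip":0.6}

```text
$.commands[0]: bad value
```

```bash
python3 -c "
from h import *
from plant import get_state
s=get_state();print(s['time_s'],s['tcp_pos'],s['eef_rot'],s['gripper_width'],s['contact_force'],s['joints'])
print(rel([.579,.0073,.215],s),rel([.579,.0073,.170],s))"
```

```text
1.7 [0.56219516 0.03464285 0.25962139] [-1.79991735e+02  6.43412090e-03 -9.87316305e+01] 0.05251689471297565 [ 0.33631036  0.44071267 -0.00432179] [ 2.34337618e+01  8.87395316e+00 -1.07283644e+01 -1.11106554e-03
 -7.03872607e+01 -3.21650199e+01]
[ 24.5 -20.8  44.6] [ 24.5 -20.7  89.6]
```

apply_moves:
  commands:
    - {"dp":[15,-13,20],"yaw":0,"grip":0.6}
    - {"dp":[24.5,-20.8,44.6],"yaw":0,"grip":0.6}
    - {"dp":[24.5,-20.8,60],"yaw":0,"grip":0.6}
    - {"dp":[24.5,-20.8,75],"yaw":0,"grip":0.6}
    - {"dp":[24.5,-20.8,89.6],"yaw":0,"grip":0.6}
    - {"dp":[24.5,-20.8,89.6],"yaw":0,"grip":0.6}

```text
time_s: 2.45
tcp_pos: [0.5776, 0.0097, 0.1689]
eef_rot: [179.9, -0.0, -98.7]
contact_force: [-0.1, 0.9, 0.6]
gripper_width: 0.0525
```

Run:
```python
from plant import capture
import cv2
for n,(a,b,c,d) in (("top",(150,300,290,460)),("side",(150,350,280,480))):
    x=capture(n)["color"][a:b,c:d,::-1]; cv2.imwrite(f"pics/{n}2.png",cv2.resize(x,None,fx=3,fy=3,interpolation=cv2.INTER_CUBIC))
```

```text
(no output)
```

View pics/side2.png

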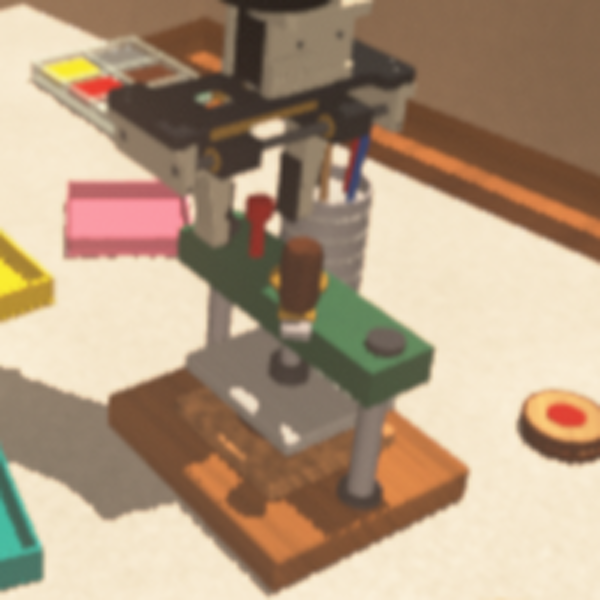

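View pics/top2.png

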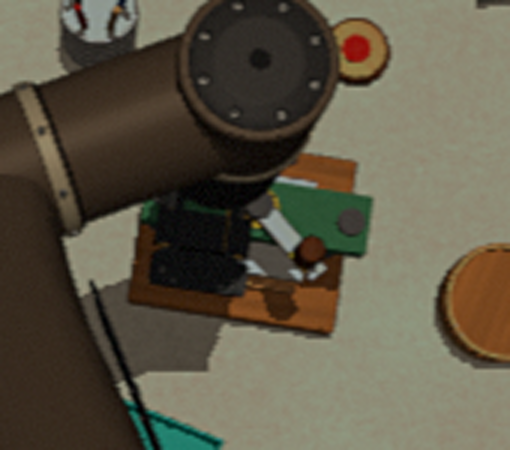

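The side view shows the fingers straddling the red pin head at about (259,200), with the tips above the crosshead. I'll close and lift.

apply_moves:
  commands:
    - {"dp":[2,0,0],"yaw":0,"grip":0.3}
    - {"dp":[2,0,0],"yaw":0,"grip":0.15}
    - {"dp":[2,0,0],"yaw":0,"grip":0.05}
    - {"dp":[2,0,0],"yaw":0,"grip":0.05}
    - {"dp":[2,0,0],"yaw":0,"grip":0.05}
  newtons: 20

```text
time_s: 3.18
tcp_pos: [0.5781, 0.0073, 0.1701]
eef_rot: [-180.0, 0.0, -98.7]
contact_force: [0.5, 1.3, 1.1]
gripper_width: 0.019
```

apply_moves:
  commands:
    - {"dp":[0,0,-10],"yaw":0,"grip":0.05}
    - {"dp":[0,0,-22],"yaw":0,"grip":0.05}
    - {"dp":[0,0,-40],"yaw":0,"grip":0.05}
    - {"dp":[0,0,-60],"yaw":0,"grip":0.05}
    - {"dp":[0,0,-70],"yaw":0,"grip":0.05}

```text
time_s: 3.8
tcp_pos: [0.5786, 0.0074, 0.2419]
eef_rot: [-179.9, 0.1, -98.7]
contact_force: [-0.1, -0.3, -0.5]
gripper_width: 0.0187
```

Run:
```python
from plant import capture,get_state
from h import *
import cv2
s=get_state();print(s['time_s'],s['tcp_pos'],s['gripper_width'],rel([.513,.304,.24],s),rel([.513,.304,.045],s))
x=capture("side")["color"][130:330,230:460,::-1]; cv2.imwrite(f"pics/side3.png",cv2.resize(x,None,fx=3,fy=3,interpolation=cv2.INTER_CUBIC))
```

```text
3.8 [0.57860703 0.00742342 0.24193334] 0.018686301698818675 [-283.2  109.7    2. ] [-283.   110.2  197. ]
```

View pics/side3.png

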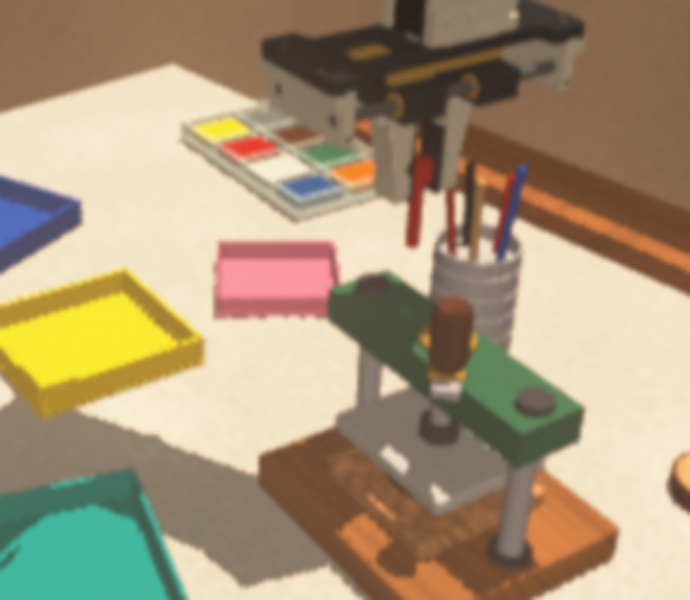

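The pin is held and clear of the press, at (420,200). Next I'll carry it to the dish.

apply_moves:
  commands:
    - {"dp":[-30,12,0],"yaw":0,"grip":0.05}
    - {"dp":[-75,29,0],"yaw":0,"grip":0.05}
    - {"dp":[-125,48,0],"yaw":0,"grip":0.05}
    - {"dp":[-175,68,10],"yaw":0,"grip":0.05}
    - {"dp":[-225,87,30],"yaw":0,"grip":0.05}
    - {"dp":[-265,103,60],"yaw":0,"grip":0.05}
    - {"dp":[-283,110,95],"yaw":0,"grip":0.05}
    - {"dp":[-283,110,130],"yaw":0,"grip":0.05}
    - {"dp":[-283,110,160],"yaw":0,"grip":0.05}
    - {"dp":[-283,110,180],"yaw":0,"grip":0.05}
    - {"dp":[-283,110,192],"yaw":0,"grip":0.05}
    - {"dp":[-283,110,194],"yaw":0,"grip":0.05}

```text
time_s: 5.35
tcp_pos: [0.5119, 0.3034, 0.0453]
eef_rot: [180.0, -0.1, -98.7]
contact_force: [-0.5, 0.2, -0.1]
gripper_width: 0.0189
```

Run:
```python
from plant import capture,get_state
from h import *
import cv2
x=capture("side")["color"][130:330,160:390,::-1]; cv2.imwrite(f"pics/side4.png",cv2.resize(x,None,fx=3,fy=3,interpolation=cv2.INTER_CUBIC))
s=get_state();print(s['time_s'],s['tcp_pos'],s['gripper_width'],s['contact_force'])
```

```text
5.4 [0.51220252 0.3036292  0.04574321] 0.019333236263215314 [ 0.20988008  0.11219267 -0.41740196]
```

View pics/side4.png

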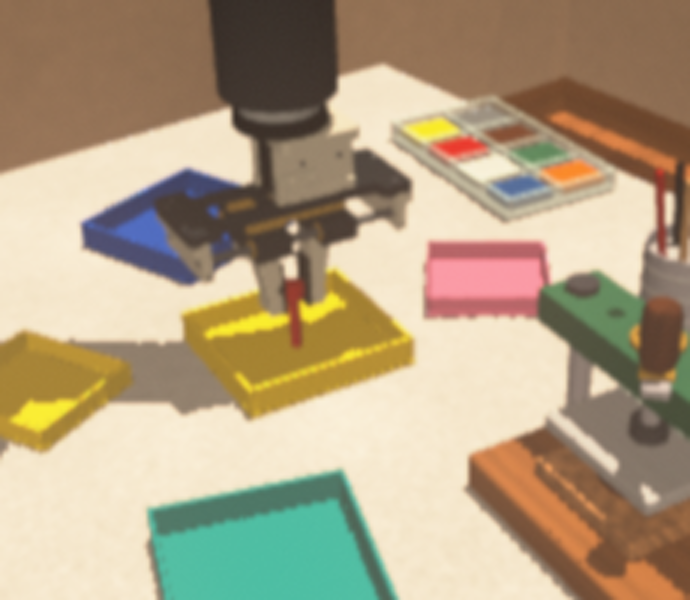

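The pin hangs inside the dish, centred at (295,310). I'll lower it the last bit and release.

apply_moves:
  commands:
    - {"dp":[0,0,2],"yaw":0,"grip":0.05}
    - {"dp":[0,0,2],"yaw":0,"grip":0.3}
    - {"dp":[0,0,2],"yaw":0,"grip":0.5}
    - {"dp":[0,0,2],"yaw":0,"grip":0.6}
    - {"dp":[0,0,-20],"yaw":0,"grip":0.6}
    - {"dp":[0,0,-60],"yaw":0,"grip":0.6}
    - {"dp":[0,0,-110],"yaw":0,"grip":0.6}
    - {"dp":[0,0,-160],"yaw":0,"grip":0.6}
    - {"dp":[0,0,-200],"yaw":0,"grip":0.6}
    - {"dp":[0,0,-215],"yaw":0,"grip":0.6}

```text
time_s: 6.65
tcp_pos: [0.5129, 0.3043, 0.2642]
eef_rot: [-179.8, 0.2, -98.7]
contact_force: [-0.0, 0.5, 0.5]
gripper_width: 0.0528
```

Run:
```python
from plant import capture,get_state
from h import *
import cv2
x=capture("side")["color"][130:330,160:390,::-1]; cv2.imwrite(f"pics/side5.png",cv2.resize(x,None,fx=3,fy=3,interpolation=cv2.INTER_CUBIC))
s=get_state();print(s['time_s'],s['tcp_pos'],s['gripper_width'],s['contact_force'])
T=capture("top"); hsv=cv2.cvtColor(T["color"],cv2.COLOR_RGB2HSV)
# knob above arm
a=np.radians(-140.7); k=np.array([.571,-.0375])+.06*np.array([np.cos(a),np.sin(a)]); print(k,rel([*k,.26],s),rel([*k,.184],s))
```

```text
6.7 [0.51311052 0.30436065 0.26478432] 0.05260709494602549 [0.27957005 1.0991875  1.56198996]
[ 0.52456959 -0.07550285] [373.8 -68.7   3.6] [374.1 -68.5  79.6]
```

View pics/side5.png

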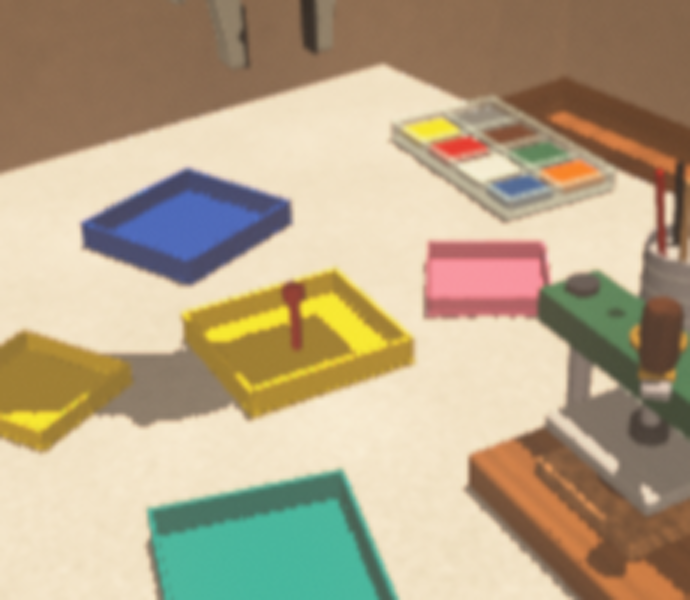

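The pin stands in the dish at (295,315). Moving to the knob.

apply_moves:
  commands:
    - {"dp":[30,-5,0],"yaw":0,"grip":0.6}
    - {"dp":[75,-14,0],"yaw":0,"grip":0.6}
    - {"dp":[125,-23,0],"yaw":0,"grip":0.6}
    - {"dp":[175,-32,0],"yaw":0,"grip":0.6}
    - {"dp":[225,-41,0],"yaw":0,"grip":0.6}
    - {"dp":[275,-50,0],"yaw":0,"grip":0.6}
    - {"dp":[320,-59,0],"yaw":0,"grip":0.6}
    - {"dp":[355,-65,0],"yaw":0,"grip":0.6}
    - {"dp":[374,-68.7,4],"yaw":0,"grip":0.6}
    - {"dp":[374,-68.7,10],"yaw":0,"grip":0.6}
    - {"dp":[374,-68.7,20],"yaw":0,"grip":0.6}
    - {"dp":[374,-68.7,30],"yaw":0,"grip":0.6}

```text
time_s: 8.25
tcp_pos: [0.523, -0.0759, 0.2297]
eef_rot: [179.9, -0.0, -98.7]
contact_force: [-0.7, -0.3, 0.3]
gripper_width: 0.0526
```

Run:
```python
from plant import capture,get_state
from h import *
import cv2
x=capture("side")["color"][150:350,280:480,::-1]; cv2.imwrite(f"pics/side6.png",cv2.resize(x,None,fx=3,fy=3,interpolation=cv2.INTER_CUBIC))
x=capture("top")["color"][180:270,320:425,::-1]; cv2.imwrite(f"pics/top6.png",cv2.resize(x,None,fx=6,fy=6,interpolation=cv2.INTER_CUBIC))
s=get_state();print(s['time_s'],s['tcp_pos'],s['gripper_width'],s['contact_force'])
k=[.525,-.0755]; print(rel([*k,.184],s))
```

```text
8.35 [ 0.52255328 -0.07583322  0.22923422] 0.05250213104414376 [ 0.77615144  0.32834433 -0.08353357]
[-0.7 -2.5 45.2]
```

View pics/side6.png

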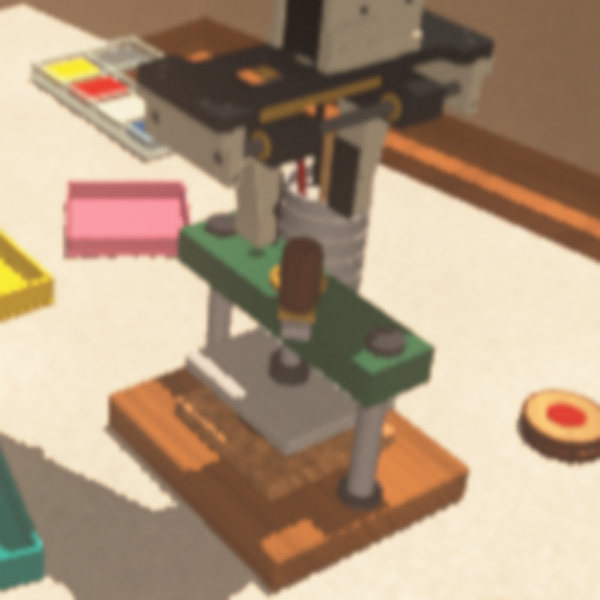

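View pics/top6.png

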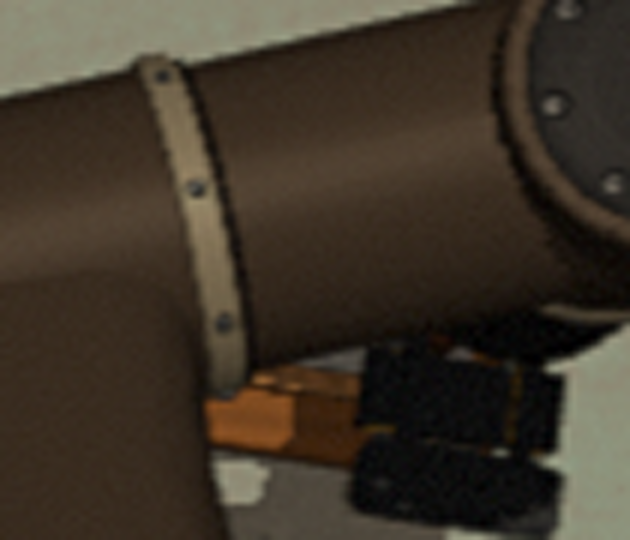

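The fingers straddle the knob: tips at (258,240) and (350,215), knob top at (303,245). I'll descend and close.

apply_moves:
  commands:
    - {"dp":[-0.7,-2,12],"yaw":0,"grip":0.6}
    - {"dp":[-0.7,-2,25],"yaw":0,"grip":0.6}
    - {"dp":[-0.7,-2,38],"yaw":0,"grip":0.6}
    - {"dp":[-0.7,-2,45],"yaw":0,"grip":0.6}
    - {"dp":[-0.7,-2,45],"yaw":0,"grip":0.4}
    - {"dp":[-0.7,-2,45],"yaw":0,"grip":0.3}
    - {"dp":[-0.7,-2,45],"yaw":0,"grip":0.2}
    - {"dp":[-0.7,-2,45],"yaw":0,"grip":0.1}
    - {"dp":[-0.7,-2,45],"yaw":0,"grip":0.1}
  newtons: 30

```text
time_s: 9.48
tcp_pos: [0.5256, -0.0761, 0.1863]
eef_rot: [-180.0, -0.0, -98.7]
contact_force: [-0.5, -0.7, 2.7]
gripper_width: 0.0241
```

Run:
```python
from plant import capture,get_state
from h import *
s=get_state();print(s['time_s'],s['tcp_pos'],s['eef_rot'],s['gripper_width'],s['contact_force'])
ax=np.array([.571,-.0375]); v=s['tcp_pos'][:2]-ax; print(np.linalg.norm(v),np.degrees(np.arctan2(v[1],v[0])))
```

```text
9.475 [ 0.52563674 -0.07606936  0.1863317 ] [-1.79971937e+02 -1.93499331e-03 -9.87060888e+01] 0.024073400558161522 [-0.53496556 -0.71338991  2.72007003]
0.05954344057699007 -139.62770146373526
```

```bash
cat > tab.py <<'E'
import sys; from h import *
# rows for each block: start angle, step, n
y=np.radians(-98.7); A=np.array([[np.cos(y),np.sin(y)],[np.sin(y),-np.cos(y)]])
e=lambda a:np.array([np.cos(np.radians(a)),np.sin(np.radians(a))])
def block(a,step,n): return [(A@(60*(e(a-step*(i+1))-e(a)))).round(1).tolist() for i in range(n)]
if __name__=="__main__":
    a,step,n,k=map(float,sys.argv[1:])
    for j in range(int(k)): print(a, block(a,step,int(n))); a-=step*n
E
python3 tab.py -139.6 10 5 1; python3 tab.py -189.6 6.667 3 10
```

```text
-139.6 [[-7.5, 7.3], [-16.2, 13.1], [-25.7, 17.4], [-35.9, 20.0], [-46.3, 20.7]]
-189.6 [[-7.0, -0.5], [-13.8, -1.8], [-20.5, -3.9]]
-209.601 [[-6.4, -2.9], [-12.4, -6.4], [-17.9, -10.7]]
-229.602 [[-5.0, -4.9], [-9.4, -10.3], [-13.1, -16.2]]
-249.603 [[-3.0, -6.3], [-5.3, -12.9], [-6.8, -19.7]]
-269.604 [[-0.7, -6.9], [-0.6, -13.9], [0.3, -20.8]]
-289.60499999999996 [[1.7, -6.8], [4.2, -13.3], [7.4, -19.5]]
-309.60599999999994 [[3.9, -5.8], [8.5, -11.0], [13.6, -15.7]]
-329.6069999999999 [[5.7, -4.1], [11.8, -7.5], [18.2, -10.1]]
-349.6079999999999 [[6.7, -1.9], [13.6, -3.0], [20.6, -3.3]]
-369.60899999999987 [[7.0, 0.5], [13.8, 1.8], [20.5, 3.9]]
```

apply_moves:
  commands:
    - {"dp":[-3.7,3.8,0],"yaw":0,"grip":0.1}
    - {"dp":[-7.5,7.3,0],"yaw":0,"grip":0.1}
    - {"dp":[-16.2,13.1,0],"yaw":0,"grip":0.1}
    - {"dp":[-25.7,17.4,0],"yaw":0,"grip":0.1}
    - {"dp":[-35.9,20.0,0],"yaw":0,"grip":0.1}
    - {"dp":[-46.3,20.7,0],"yaw":0,"grip":0.1}

```text
time_s: 10.22
tcp_pos: [0.5122, -0.0261, 0.1862]
eef_rot: [-180.0, 0.0, -98.7]
contact_force: [-0.7, -0.4, 4.9]
gripper_width: 0.0244
```

```bash
cat > st.py <<'E'
from plant import get_state
from h import *
s=get_state(); ax=np.array([.571,-.0375]); v=s['tcp_pos'][:2]-ax; a=np.arctan2(v[1],v[0]); f=s['contact_force']
u=np.array([np.cos(a),np.sin(a)]); t=np.array([np.sin(a),-np.cos(a)])
print(s['time_s'],"r",np.linalg.norm(v).round(4),"ang",np.degrees(a).round(1),"Frad",(f[:2]@u).round(1),"Ftan_cw",(f[:2]@t).round(1),"F",f.round(1),s['gripper_width'].round(4),"z",s['tcp_pos'][2].round(4))
E
python3 st.py
```

```text
Traceback (most recent call last):
  File "st.py", line 5, in <module>
    print(s['time_s'],"r",np.linalg.norm(v).round(4),"ang",np.degrees(a).round(1),"Frad",(f[:2]@u).round(1),"Ftan_cw",(f[:2]@t).round(1),"F",f.round(1),s['gripper_width'].round(4),"z",s['tcp_pos'][2].round(4))
                                                                                                                                                        ^^^^^^^^^^^^^^^^^^^^^^^^
AttributeError: 'float' object has no attribute 'round'
```

apply_moves:
  commands:
    - {"dp":[-7.0,-0.5,0],"yaw":0,"grip":0.1}
    - {"dp":[-13.8,-1.8,0],"yaw":0,"grip":0.1}
    - {"dp":[-20.5,-3.9,0],"yaw":0,"grip":0.1}

```text
time_s: 10.6
tcp_pos: [0.5195, -0.0067, 0.1862]
eef_rot: [-180.0, 0.0, -98.7]
contact_force: [-1.0, -0.9, 6.1]
gripper_width: 0.0244
```

```bash
sed -i "s/s\['gripper_width'\].round(4)/s['gripper_width']/" st.py; python3 st.py
```

```text
10.6 r 0.06 ang 149.1 Frad 0.4 Ftan_cw -1.3 F [-1.  -0.9  6.1] 0.02436546577818178 z 0.1862
```

apply_moves:
  commands:
    - {"dp":[-6.4,-2.9,0],"yaw":0,"grip":0.1}
    - {"dp":[-12.4,-6.4,0],"yaw":0,"grip":0.1}
    - {"dp":[-17.9,-10.7,0],"yaw":0,"grip":0.1}

```text
time_s: 10.98
tcp_pos: [0.5329, 0.0093, 0.1862]
eef_rot: [-180.0, 0.0, -98.7]
contact_force: [-0.1, -0.0, 5.8]
gripper_width: 0.0242
```

```bash
python3 st.py
```

```text
10.975 r 0.0603 ang 129.1 Frad 0.1 Ftan_cw -0.1 F [-0.1 -0.   5.8] 0.024177572434558574 z 0.1862
```

apply_moves:
  commands:
    - {"dp":[-5.0,-4.9,0],"yaw":0,"grip":0.1}
    - {"dp":[-9.4,-10.3,0],"yaw":0,"grip":0.1}
    - {"dp":[-13.1,-16.2,0],"yaw":0,"grip":0.1}

```text
time_s: 11.35
tcp_pos: [0.551, 0.0197, 0.1862]
eef_rot: [-180.0, -0.0, -98.7]
contact_force: [-0.9, -1.0, 6.1]
gripper_width: 0.0245
```

```bash
python3 st.py
```

```text
11.35 r 0.0606 ang 109.3 Frad -0.7 Ftan_cw -1.1 F [-0.9 -1.   6.1] 0.024523915082590438 z 0.1862
```

apply_moves:
  commands:
    - {"dp":[-3.0,-6.3,0],"yaw":0,"grip":0.1}
    - {"dp":[-5.3,-12.9,0],"yaw":0,"grip":0.1}
    - {"dp":[-6.8,-19.7,0],"yaw":0,"grip":0.1}

```text
time_s: 11.72
tcp_pos: [0.5692, 0.0227, 0.1858]
eef_rot: [179.8, -0.1, -98.7]
contact_force: [-10.9, -0.7, 12.9]
gripper_width: 0.0242
```

```bash
python3 st.py
```

```text
11.725 r 0.0602 ang 91.7 Frad -0.3 Ftan_cw -10.9 F [-10.9  -0.7  12.9] 0.024219555770260588 z 0.1858
```

```bash
python3 tab.py -269.6 8 12 7
```

```text
-269.6 [[-0.7, -8.3], [-0.3, -16.7], [1.3, -24.9], [4.0, -32.8], [7.8, -40.3], [12.6, -47.2], [18.2, -53.3], [24.7, -58.6], [31.9, -62.9], [39.6, -66.2], [47.7, -68.4], [56.0, -69.4]]
-365.6 [[8.4, 0.1], [16.6, 1.4], [24.6, 3.9], [32.2, 7.4], [39.3, 11.9], [45.6, 17.4], [51.1, 23.7], [55.7, 30.7], [59.2, 38.3], [61.7, 46.3], [63.0, 54.6], [63.2, 62.9]]
-461.6 [[-1.0, 8.3], [-3.2, 16.4], [-6.4, 24.1], [-10.7, 31.3], [-16.0, 37.8], [-22.1, 43.5], [-28.9, 48.3], [-36.4, 52.2], [-44.3, 54.9], [-52.5, 56.5], [-60.9, 57.0], [-69.2, 56.2]]
-557.6 [[-8.2, -1.9], [-16.0, -4.9], [-23.3, -8.9], [-30.0, -13.9], [-35.9, -19.8], [-41.0, -26.5], [-45.1, -33.8], [-48.1, -41.6], [-50.0, -49.8], [-50.7, -58.1], [-50.3, -66.5], [-48.7, -74.7]]
-653.6 [[2.7, -7.9], [6.5, -15.4], [11.3, -22.2], [17.0, -28.4], [23.5, -33.7], [30.6, -38.0], [38.3, -41.3], [46.4, -43.4], [54.7, -44.5], [63.1, -44.4], [71.4, -43.1], [79.4, -40.6]]
-749.6 [[7.6, 3.5], [14.6, 8.1], [20.9, 13.6], [26.5, 19.9], [31.0, 26.9], [34.6, 34.5], [37.0, 42.5], [38.4, 50.7], [38.5, 59.1], [37.5, 67.4], [35.4, 75.5], [32.1, 83.2]]
-845.6 [[-4.3, 7.2], [-9.6, 13.7], [-15.7, 19.4], [-22.5, 24.2], [-30.0, 28.0], [-37.9, 30.8], [-46.1, 32.4], [-54.5, 32.8], [-62.8, 32.1], [-70.9, 30.3], [-78.8, 27.3], [-86.1, 23.2]]
```

apply_moves:
  commands:
    - {"dp":[-0.7,-8.3,0],"yaw":0,"grip":0.1}
    - {"dp":[-0.3,-16.7,0],"yaw":0,"grip":0.1}
    - {"dp":[1.3,-24.9,0],"yaw":0,"grip":0.1}
    - {"dp":[4.0,-32.8,0],"yaw":0,"grip":0.1}
    - {"dp":[7.8,-40.3,0],"yaw":0,"grip":0.1}
  newtons: 35

```text
time_s: 12.35
tcp_pos: [0.6081, 0.0102, 0.1859]
eef_rot: [179.8, 0.0, -98.7]
contact_force: [-8.2, 5.1, 11.4]
gripper_width: 0.0245
```

```bash
python3 st.py; python3 tab.py -309.6 8 7 1
python3 - <<'E'
from plant import capture
import cv2
x=capture("side")["color"][150:350,280:480,::-1]; cv2.imwrite(f"pics/side7.png",cv2.resize(x,None,fx=3,fy=3,interpolation=cv2.INTER_CUBIC))
E
```

```text
12.35 r 0.0605 ang 52.1 Frad -1.0 Ftan_cw -9.7 F [-8.2  5.1 11.4] 0.0245087412236595 z 0.1859
-309.6 [[4.8, -6.9], [10.5, -13.0], [17.0, -18.3], [24.2, -22.6], [31.9, -25.9], [39.9, -28.1], [48.2, -29.1]]
```

View pics/side7.png

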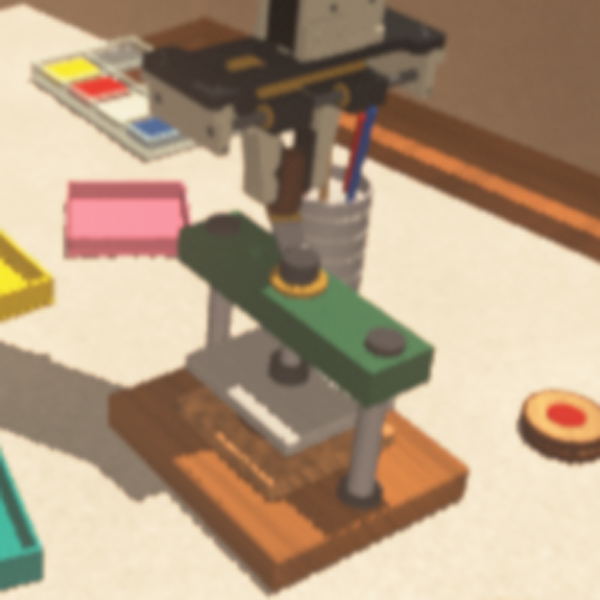

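The knob at (290,175) is still held and the crank is following. Steady about 10 N tangential and about 1 N radial, so I'll continue.

apply_moves:
  commands:
    - {"dp":[4.8,-6.9,0],"yaw":0,"grip":0.1}
    - {"dp":[10.5,-13.0,0],"yaw":0,"grip":0.1}
    - {"dp":[17.0,-18.3,0],"yaw":0,"grip":0.1}
    - {"dp":[24.2,-22.6,0],"yaw":0,"grip":0.1}
    - {"dp":[31.9,-25.9,0],"yaw":0,"grip":0.1}
    - {"dp":[39.9,-28.1,0],"yaw":0,"grip":0.1}
    - {"dp":[48.2,-29.1,0],"yaw":0,"grip":0.1}

```text
time_s: 13.28
tcp_pos: [0.6318, -0.0403, 0.1861]
eef_rot: [-179.9, 0.2, -98.7]
contact_force: [-0.7, 9.8, 7.1]
gripper_width: 0.0245
```

```bash
python3 st.py
```

```text
13.275 r 0.0609 ang -2.6 Frad -1.1 Ftan_cw -9.8 F [-0.7  9.8  7.1] 0.024495816413079827 z 0.1861
```

apply_moves:
  commands:
    - {"dp":[8.4,0.1,0],"yaw":0,"grip":0.1}
    - {"dp":[16.6,1.4,0],"yaw":0,"grip":0.1}
    - {"dp":[24.6,3.9,0],"yaw":0,"grip":0.1}
    - {"dp":[32.2,7.4,0],"yaw":0,"grip":0.1}
    - {"dp":[39.3,11.9,0],"yaw":0,"grip":0.1}
    - {"dp":[45.6,17.4,0],"yaw":0,"grip":0.1}
    - {"dp":[51.1,23.7,0],"yaw":0,"grip":0.1}
    - {"dp":[55.7,30.7,0],"yaw":0,"grip":0.1}
    - {"dp":[59.2,38.3,0],"yaw":0,"grip":0.1}
    - {"dp":[61.7,46.3,0],"yaw":0,"grip":0.1}
    - {"dp":[63.0,54.6,0],"yaw":0,"grip":0.1}
    - {"dp":[63.2,62.9,0],"yaw":0,"grip":0.1}

```text
time_s: 14.78
tcp_pos: [0.5627, -0.0954, 0.1865]
eef_rot: [-179.6, 0.0, -98.7]
contact_force: [9.5, -3.6, -2.4]
gripper_width: 0.0241
```

```bash
python3 st.py
```

```text
14.775 r 0.0585 ang -98.2 Frad 2.2 Ftan_cw -9.9 F [ 9.5 -3.6 -2.4] 0.024089694884750795 z 0.1865
```

apply_moves:
  commands:
    - {"dp":[-1.0,8.3,0],"yaw":0,"grip":0.1}
    - {"dp":[-3.2,16.4,0],"yaw":0,"grip":0.1}
    - {"dp":[-6.4,24.1,0],"yaw":0,"grip":0.1}
    - {"dp":[-10.7,31.3,0],"yaw":0,"grip":0.1}
    - {"dp":[-16.0,37.8,0],"yaw":0,"grip":0.1}
    - {"dp":[-22.1,43.5,0],"yaw":0,"grip":0.1}
    - {"dp":[-28.9,48.3,0],"yaw":0,"grip":0.1}
    - {"dp":[-36.4,52.2,0],"yaw":0,"grip":0.1}
    - {"dp":[-44.3,54.9,0],"yaw":0,"grip":0.1}
    - {"dp":[-52.5,56.5,0],"yaw":0,"grip":0.1}
    - {"dp":[-60.9,57.0,0],"yaw":0,"grip":0.1}
    - {"dp":[-69.2,56.2,0],"yaw":0,"grip":0.1}

```text
time_s: 16.27
tcp_pos: [0.5133, -0.0205, 0.1861]
eef_rot: [179.9, -0.2, -98.7]
contact_force: [-2.6, -10.1, 8.7]
gripper_width: 0.0244
```

```bash
python3 st.py
```

```text
16.275 r 0.0601 ang 163.5 Frad -0.4 Ftan_cw -10.4 F [ -2.6 -10.1   8.7] 0.024432595634478936 z 0.1861
```

apply_moves:
  commands:
    - {"dp":[-8.2,-1.9,0],"yaw":0,"grip":0.1}
    - {"dp":[-16.0,-4.9,0],"yaw":0,"grip":0.1}
    - {"dp":[-23.3,-8.9,0],"yaw":0,"grip":0.1}
    - {"dp":[-30.0,-13.9,0],"yaw":0,"grip":0.1}
    - {"dp":[-35.9,-19.8,0],"yaw":0,"grip":0.1}
    - {"dp":[-41.0,-26.5,0],"yaw":0,"grip":0.1}
    - {"dp":[-45.1,-33.8,0],"yaw":0,"grip":0.1}
    - {"dp":[-48.1,-41.6,0],"yaw":0,"grip":0.1}
    - {"dp":[-50.0,-49.8,0],"yaw":0,"grip":0.1}
    - {"dp":[-50.7,-58.1,0],"yaw":0,"grip":0.1}
    - {"dp":[-50.3,-66.5,0],"yaw":0,"grip":0.1}
    - {"dp":[-48.7,-74.7,0],"yaw":0,"grip":0.1}

```text
time_s: 17.77
tcp_pos: [0.5936, 0.0184, 0.1859]
eef_rot: [179.8, -0.0, -98.7]
contact_force: [-9.0, 3.5, 11.9]
gripper_width: 0.0241
```

```bash
python3 st.py
```

```text
17.775 r 0.0603 ang 68.0 Frad -0.1 Ftan_cw -9.7 F [-9.   3.5 11.9] 0.024124202201186523 z 0.1859
```

apply_moves:
  commands:
    - {"dp":[2.7,-7.9,0],"yaw":0,"grip":0.1}
    - {"dp":[6.5,-15.4,0],"yaw":0,"grip":0.1}
    - {"dp":[11.3,-22.2,0],"yaw":0,"grip":0.1}
    - {"dp":[17.0,-28.4,0],"yaw":0,"grip":0.1}
    - {"dp":[23.5,-33.7,0],"yaw":0,"grip":0.1}
    - {"dp":[30.6,-38.0,0],"yaw":0,"grip":0.1}
    - {"dp":[38.3,-41.3,0],"yaw":0,"grip":0.1}
    - {"dp":[46.4,-43.4,0],"yaw":0,"grip":0.1}
    - {"dp":[54.7,-44.5,0],"yaw":0,"grip":0.1}
    - {"dp":[63.1,-44.4,0],"yaw":0,"grip":0.1}
    - {"dp":[71.4,-43.1,0],"yaw":0,"grip":0.1}
    - {"dp":[79.4,-40.6,0],"yaw":0,"grip":0.1}

```text
time_s: 19.27
tcp_pos: [0.6256, -0.064, 0.1863]
eef_rot: [-179.8, 0.2, -98.6]
contact_force: [3.8, 10.0, 5.3]
gripper_width: 0.024
```

```bash
python3 st.py
```

```text
19.275 r 0.0607 ang -25.9 Frad -1.0 Ftan_cw -10.7 F [ 3.8 10.   5.3] 0.02400495329488623 z 0.1863
```

apply_moves:
  commands:
    - {"dp":[7.6,3.5,0],"yaw":0,"grip":0.1}
    - {"dp":[14.6,8.1,0],"yaw":0,"grip":0.1}
    - {"dp":[20.9,13.6,0],"yaw":0,"grip":0.1}
    - {"dp":[26.5,19.9,0],"yaw":0,"grip":0.1}
    - {"dp":[31.0,26.9,0],"yaw":0,"grip":0.1}
    - {"dp":[34.6,34.5,0],"yaw":0,"grip":0.1}
    - {"dp":[37.0,42.5,0],"yaw":0,"grip":0.1}
    - {"dp":[38.4,50.7,0],"yaw":0,"grip":0.1}
    - {"dp":[38.5,59.1,0],"yaw":0,"grip":0.1}
    - {"dp":[37.5,67.4,0],"yaw":0,"grip":0.1}
    - {"dp":[35.4,75.5,0],"yaw":0,"grip":0.1}
    - {"dp":[32.1,83.2,0],"yaw":0,"grip":0.1}

```text
time_s: 20.78
tcp_pos: [0.5388, -0.0863, 0.1865]
eef_rot: [-179.7, -0.0, -98.7]
contact_force: [7.6, -8.6, -0.2]
gripper_width: 0.0243
```

```bash
python3 st.py; python3 tab.py -845.6 8 12 1;  python3 tab.py -941.6 8 5 1
```

```text
20.775 r 0.0585 ang -123.4 Frad 3.0 Ftan_cw -11.0 F [ 7.6 -8.6 -0.2] 0.02430313224182612 z 0.1865
-845.6 [[-4.3, 7.2], [-9.6, 13.7], [-15.7, 19.4], [-22.5, 24.2], [-30.0, 28.0], [-37.9, 30.8], [-46.1, 32.4], [-54.5, 32.8], [-62.8, 32.1], [-70.9, 30.3], [-78.8, 27.3], [-86.1, 23.2]]
-941.6 [[-6.7, -5.0], [-12.6, -10.9], [-17.7, -17.6], [-21.7, -24.9], [-24.8, -32.7]]
```

apply_moves:
  commands:
    - {"dp":[-4.3,7.2,0],"yaw":0,"grip":0.1}
    - {"dp":[-9.6,13.7,0],"yaw":0,"grip":0.1}
    - {"dp":[-15.7,19.4,0],"yaw":0,"grip":0.1}
    - {"dp":[-22.5,24.2,0],"yaw":0,"grip":0.1}
    - {"dp":[-30.0,28.0,0],"yaw":0,"grip":0.1}
    - {"dp":[-37.9,30.8,0],"yaw":0,"grip":0.1}
    - {"dp":[-46.1,32.4,0],"yaw":0,"grip":0.1}
    - {"dp":[-54.5,32.8,0],"yaw":0,"grip":0.1}
    - {"dp":[-62.8,32.1,0],"yaw":0,"grip":0.1}
    - {"dp":[-70.9,30.3,0],"yaw":0,"grip":0.1}
    - {"dp":[-78.8,27.3,0],"yaw":0,"grip":0.1}
    - {"dp":[-86.1,23.2,0],"yaw":0,"grip":0.1}

```text
time_s: 22.28
tcp_pos: [0.5249, 0.0012, 0.1859]
eef_rot: [179.8, -0.2, -98.7]
contact_force: [-6.3, -8.2, 11.0]
gripper_width: 0.0243
```

```bash
python3 st.py
```

```text
22.275 r 0.0602 ang 140.0 Frad -0.5 Ftan_cw -10.3 F [-6.3 -8.2 11. ] 0.024332684772141698 z 0.1859
```

apply_moves:
  commands:
    - {"dp":[-6.7,-5.0,0],"yaw":0,"grip":0.1}
    - {"dp":[-12.6,-10.9,0],"yaw":0,"grip":0.1}
    - {"dp":[-17.7,-17.6,0],"yaw":0,"grip":0.1}
    - {"dp":[-21.7,-24.9,0],"yaw":0,"grip":0.1}
    - {"dp":[-24.8,-32.7,0],"yaw":0,"grip":0.1}
    - {"dp":[-24.8,-32.7,0],"yaw":0,"grip":0.1}

```text
time_s: 23.02
tcp_pos: [0.5613, 0.0219, 0.1859]
eef_rot: [179.8, -0.1, -98.7]
contact_force: [-6.5, -2.1, 10.4]
gripper_width: 0.0244
```

```bash
python3 st.py
```

```text
23.025 r 0.0602 ang 99.3 Frad -1.0 Ftan_cw -6.7 F [-6.5 -2.1 10.4] 0.024440889178155192 z 0.1859
```

apply_moves:
  commands:
    - {"dp":[0,0,0],"yaw":0,"grip":0.3}
    - {"dp":[0,0,0],"yaw":0,"grip":0.45}
    - {"dp":[0,0,0],"yaw":0,"grip":0.6}
    - {"dp":[0,0,0],"yaw":0,"grip":0.6}
    - {"dp":[0,0,-15],"yaw":0,"grip":0.6}
    - {"dp":[0,0,-40],"yaw":0,"grip":0.6}
    - {"dp":[0,0,-75],"yaw":0,"grip":0.6}
    - {"dp":[-30,0,-95],"yaw":0,"grip":0.6}
    - {"dp":[-80,0,-100],"yaw":0,"grip":0.6}
    - {"dp":[-130,30,-100],"yaw":0,"grip":0.6}
    - {"dp":[-180,60,-100],"yaw":0,"grip":0.6}
    - {"dp":[-230,90,-100],"yaw":0,"grip":0.6}

```text
time_s: 24.52
tcp_pos: [0.5078, 0.2649, 0.2874]
eef_rot: [-179.9, 0.1, -98.7]
contact_force: [1.3, 0.4, 0.2]
gripper_width: 0.0529
```

apply_moves:
  commands:
    - {"dp":[-40,40,0],"yaw":0,"grip":0.6}
    - {"dp":[-85,80,0],"yaw":0,"grip":0.6}
    - {"dp":[-130,115,0],"yaw":0,"grip":0.6}
    - {"dp":[-160,130,0],"yaw":0,"grip":0.6}
    - {"dp":[-160,130,0],"yaw":0,"grip":0.6}

```text
time_s: 25.15
tcp_pos: [0.4032, 0.4432, 0.2866]
eef_rot: [-180.0, 0.0, -98.5]
contact_force: [0.3, -0.4, -0.4]
gripper_width: 0.0524
```

Run:
```python
from plant import capture,get_state
from h import *
import cv2,pickle
c={n:capture(n) for n in("top","side")}; pickle.dump(c,open("c1.pkl","wb"))
x=c["side"]["color"][130:330,200:440,::-1]; cv2.imwrite(f"pics/side8.png",cv2.resize(x,None,fx=3,fy=3,interpolation=cv2.INTER_CUBIC))
x=c["top"]["color"][130:290,215:485,::-1]; cv2.imwrite(f"pics/top8.png",cv2.resize(x,None,fx=2.9,fy=2.9,interpolation=cv2.INTER_CUBIC))
s=get_state();print(s['time_s'],s['tcp_pos'],s['qd'].round(2),s['contact_force'])
```

```text
25.25 [0.40403326 0.44112228 0.28656412] [-1.1  -0.52 -0.61 -0.    0.3  -0.01] [-1.64739164 -0.82935042  0.66313153]
```

View pics/side8.png

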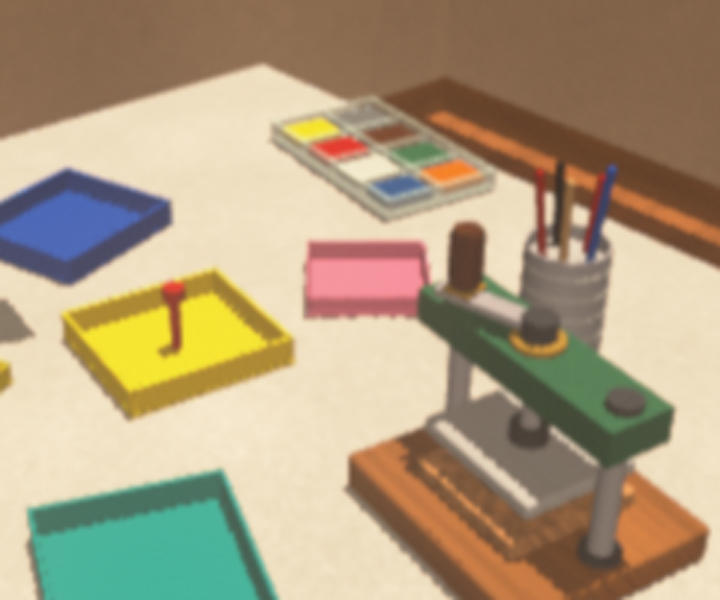

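View pics/top8.png

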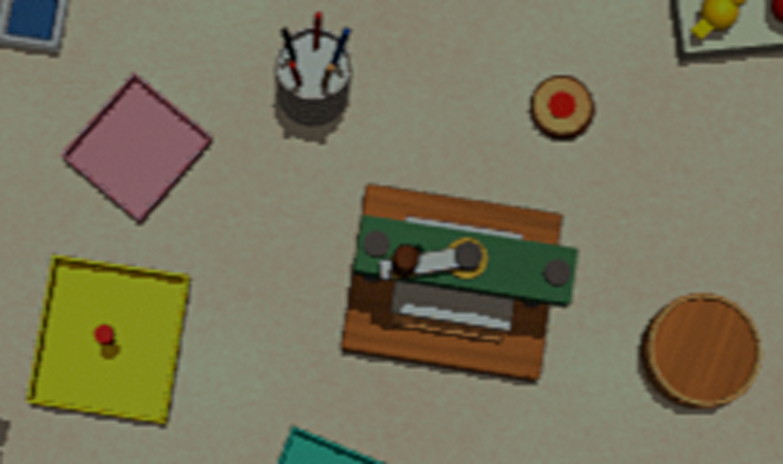

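The pin stands in the dish (side view (175,315)), the bystanders look unmoved, and the knob is at (407,258) in the top view. I'll measure the crank angle and check for shifts.

Run:
```python
import pickle
from h import *
c0=pickle.load(open("c0.pkl","rb"));c=pickle.load(open("c1.pkl","rb"));T,S=c["top"],c["side"]
k=plane(T,(215+407.5/2.9-.5,130+258/2.9-.5),.217); v=k[:2]-[.571,-.0375]
print(k,np.linalg.norm(v),np.degrees(np.arctan2(v[1],v[0])))
p=plane(T,(215+104.5/2.9-.5,130+334.5/2.9-.5),.066); print("pin head",p)
print("tri pin",tri(T,(215+104.5/2.9-.5,130+334.5/2.9-.5),S,(200+174/3-.5,130+288/3-.5)))
# bystander shift: phase correlation
for n,(x,y,w,h) in {"pencan":(300,130,45,60),"brooch":(393,152,30,30),"woodbox":(430,225,55,50)}.items():
    g=[cv2.cvtColor(q["top"]["color"],cv2.COLOR_RGB2GRAY)[y:y+h,x:x+w].astype(np.float32) for q in(c0,c)]
    print(n,cv2.phaseCorrelate(*g))
# plate front edge brightness row in side view, before/after
```

```text
[0.56103295 0.02120484 0.217     ] 0.05954494379389077 99.63593148116112
pin head [0.51226307 0.30294994 0.066     ]
tri pin (array([0.51275096, 0.3034652 , 0.06209276]), np.float64(4.0130159340311945e-06))
pencan ((0.49946659723884324, 0.054330442311247396), 0.9915160514690258)
brooch ((-0.04560748411834403, -0.006621829199092488), 0.9998145254453024)
woodbox ((-0.005240067023731143, -0.027459126968448544), 0.9518135486443837)
```

```bash
python3 -c "
from plant import close_job
print(close_job())"
```

```text
the job is handed in; nothing more can be done
None
```

I drew the red stop pin, stood it in the larger yellow dish, and wound the crank clockwise two full turns past where the screw took hold. I then let go and moved clear, and handed the job in at about 25 s. The hand-in gives no verdict.

- **Where the screw took hold:** the tangential force rose from about 1 N to about 11 N between 109° and 92° of crank angle. That is after roughly 0.34 turn of free play. I took 100° as the point, so it could be off by about 0.025 turn.
- **Final crank angle:** a picture taken after letting go put the knob at 99.6°, so the count is two turns to within about 0.03 turn. I did not measure how far the plate dropped; 3 mm is too fine a check for these views.
- **Force on the crank:** each time I read it, the turning force was about 10–11 N and the pull along the arm at most 3 N. The hand's radius stayed between 58.5 and 61 mm.
- **Pin:** standing free near the dish centre, at about (0.512, 0.303), with the pin head measured at about the right height.
- **Bystanders:** the wooden box and brooches showed no shift. The pen tin's image shifted by half a pixel, about 1 mm, which may just be shadow; the arm was never near it.

One move call was refused because a row left out the yaw value. It used no time and moved nothing.

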